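Castle nut of a specimen clamp lined up for its cotter pin

ROBOT

A 6-joint arm with a two-finger parallel gripper is mounted at the origin on the work surface. World frame = base frame: x ahead of the robot, y to its left, z up, the work surface at z = 0. Lengths are in m, angles in rad, forces in N, time in s.
With the tool pointing down it reaches from about 0.4 to 0.825 m from the base axis. Payload 7 kg.
Tool frame: the origin (TCP) lies between the finger pads; the fingertips stand 8 mm ahead of it and the grasp point (between the pads) lies 11 mm behind it (arm.finger_overhang is the distance from the TCP to the fingertips, in m); z points along the fingers, y is the line along which they close (so a half turn about z gives the same grasp; the last joint's range is limited). The gripper opens to 88 mm and grips with 3 to 60 N. Pads are 19 mm wide; open, the fingers measure 130 mm over their backs; the gripper's body (78 mm by 193 mm) begins 47 mm behind the grasp point.
Start: joints at [0.288, 0.359, 0.012, 0, -1.224, -0.288], TCP at [0.675, -0, 0.235] pointing down, gripper open.
Joint ranges: [-3.07, 3.07], [-1.43, 2.12], [-1.02, 1.25], [-3.03, 1.67], [-3.05, -0], [-3.03, 3.03]. Speed limits (rad/s): [2.39, 2.39, 3.01, 3.14, 3.14, 3.14].

INTERFACE

Orientations are given as [roll, pitch, yaw] about the fixed x, y, z axes, in that order (R = Rz(yaw) Ry(pitch) Rx(roll)).
In Python, from station import arm gives the robot as it stands.
- The arm moves only by the tool move_arm, never from a script. Its argument "rows" is text: rows parted by semicolons, each of 7 numbers parted by spaces: the turn, a rotation vector about the tool's x, y, z in degrees, then the shift along the tool's x, y, z in m, then the finger opening in m, from 0 to 0.0876. A call has 1 to 8 rows; each row shifts and turns the commanded pose from where the row before left it, along the tool's axes as they then stand; what a row does not reach is not made up. A row lasts 1/8 s, in which the tool goes at most 62.5 mm and 10.7 degrees, less where a joint would pass 70% of its speed; a pose out of reach is approached as far as the arm can. A call is refused whole if a number of a shift passes 0.0625 or a number of a turn 10.7, either way. A call with a gripper value outside its range is refused whole. The fingers move at their own pace and stop on an object; "squeeze" is the grip in N (left out, the last holds). Time passes only in rows, so rows that do not move let the fingers close. It gives the time, the measured TCP pose, the force, the opening and the grip force at its end, in the units of the state.
- arm.get_state(): the state, without advancing time (a new reading comes with each control period).
- arm.grab_frame(name): name is "scene" or "side" or "wrist"; returns (picture, depth): 384x512x3 uint8, blue, green, red; 384x512 float32, m along the optical axis (not along the pixel's ray), 0 where there is no reading.
- arm.camera_model(name): a dict with "mtx" (3x3 intrinsics, pixels), "k1" (the pictures are not rectified: a ray, as slopes to the right and down, at radius r is drawn at 1 + k1 r^2 times it, then the intrinsics apply), "camera_from_world" (4x4, takes a point from world to camera coordinates); the wrist camera has in their place "mount" (4x4, takes a point from camera to tool coordinates, whose origin is the TCP and whose axes are the flange's). Camera axes: x right, y down, z forward; pixel columns grow to the right and rows downward; lengths in m; the calibration is good to about 2 mm. A picture is of the moment at which its call begins: read the wrist's pose just before it. camera_model takes no time and is no camera call.
- arm.job_done(): hands the job in; it is judged then, once.
The state is a dict: "t": time; "q": joint angles; "qd": joint speeds; "joint_efforts": joint torques, N m; "eef_pos": TCP position; "ee_rot": TCP orientation; "force": force on the tool from outside, world axes, zero at the start; "moment": the same for the moment, N m; "width": finger opening in m; "gripper_force": force on a finger pad.
Only numpy, scipy, OpenCV 4.12 (cv2) and the standard library are available. Lean on these libraries where they do the work, as an engineer would, in place of code of your own. Each camera call takes 0.05 s, during which the arm holds its last target. There are 200 camera calls.

TASK

One of the three specimen clamps still has an unpinned castle nut (the nut with six slots in its top). Tighten that nut clockwise (seen from above) past snug and on to the first slot that lines up with the cotter hole through its stud, so that a pin could be pushed straight through, and let go of it there. Do not turn the plain hexagon nut on the other clamp.

Things in the scene. Friction and masses are not known exactly. Their poses are not given: they have to be found in the camera images.
- nut_mid (a point): Steel castle nut to turn. Point on its axis, mid-height of its hexagon (50 mm across flats, 24 mm high), 74 mm above the table; turns with the nut. x runs through two opposite flats and slots, z up; flats and slots repeat every 60 deg. Slotted crown on top 46 mm wide, 14 mm high; stud ends 31 mm above the point. Below: 42 mm wide collar, then the strap, its top 48 mm above the table.
- castle_nut (a joint): Nut angle, rad, growing clockwise from above (tightening). Starts loose at 0.2 to 0.6; snug at 0.75; the first slots after that line up with the hole at 1.047, the previous ones did at 0; 1.9 is the stop, too far. Friction 0.2 N m plus 0.1 N m/rad spring; stays where left; height does not change.
- stud_hole (a point): Centre of the 8 mm cotter hole across the 27 mm dark stud of that clamp, 93.5 mm above the table, level with the slots. x is the hole's direction, also that of the pale line scribed on the stud's top and of the white 150 x 60 mm strap and 170 x 100 mm base. The clamp is fixed; three alike stand in a row in any order, over 0.2 m apart; loose things up to 25 mm high between.
- plain_nut (a joint): Angle, rad, of the plain hexagon nut (same 50 mm hexagon, no slots) on another clamp; 0 at the start, not to be turned. The third clamp has a castle nut with its cotter pin already in; it cannot turn.
Things that resemble listed ones, but are neither listed nor needed, are in the scene too. What is shaped like the part that bears nut_mid but blue is not meant.

How it is judged:
On the way:
1. the castle nut is tightened to snug (value of joint castle_nut above 0.75 rad).
At the end, for the whole second after the job is handed in: The castle nut is at rest, tightened beyond snug, with the first slots after snug in line with the cotter hole within 10 degrees (nut angle 0.872 to 1.222 rad) (value of joint castle_nut between 0.872 and 1.222 rad and velocity of joint castle_nut between -0.05 and 0.05 rad/s); the robot touches nothing.
It fails at once if the plain hexagon nut is turned by more than 10 degrees (value of joint plain_nut above 0.175 rad or value of joint plain_nut below -0.175 rad).
It also fails if it takes over 32 s, if anything falls off the work surface, if the arm or the gripper's body presses on something with over 40 N, if the wrist force passes 120 N, or if a joint passes its speed limit or range.

## Working session

There is one attempt and no reset: what is moved stays moved. The work goes in short steps, Python scripts to look and compute and a tool call to move; the robot and the scene stay as the last step left them, time stands still between calls to the robot, and variables do not carry over. Pictures are saved under pics/ and viewed, at most 10 in all, crops included, and the job is handed in when it is done.

Besides the shell and the picture viewer there is one more tool, called as a command line: name --argument value ..., lists and objects as JSON in quotes. move_arm: Moves the arm, as the interface text tells. Its arguments: {"type":"object","properties":{"rows":{"type":"string"},"squeeze":{"type":"number"}},"required":["rows"]}

```bash
mkdir -p pics; cat > h.py <<'E'
import numpy as np, cv2
from scipy.spatial.transform import Rotation as R
from station import arm
def shot(name,tag):
    s=arm.get_state(); im,d=arm.grab_frame(name)
    cv2.imwrite(f'pics/{tag}.png',im); np.savez(f'pics/{tag}.npz',im=im,d=d,p=s['eef_pos'],r=s['ee_rot']); return im,d,s
def wfc(name,s=None):
    m=arm.camera_model(name)
    if name!='wrist': return np.linalg.inv(m['camera_from_world'])
    T=np.eye(4);T[:3,:3]=R.from_euler('xyz',s['ee_rot']).as_matrix();T[:3,3]=s['eef_pos'];return T@m['mount']
def ray(name,uv):
    m=arm.camera_model(name);K=np.array(m['mtx']);k=m['k1']
    a=cv2.undistortPoints(np.array([[uv]],float),K,np.array([k,0,0,0.]))[0,0]
    return np.array([a[0],a[1],1.])
def at_z(name,uv,z,s=None):
    T=wfc(name,s);v=T[:3,:3]@ray(name,uv);o=T[:3,3];return o+v*(z-o[2])/v[2]
E
python3 - <<'E'
from h import *
ims=[shot(n,n+'0') for n in('scene','side','wrist')]
s=ims[2][2];print(s)
for n in('scene','side'):print(wfc(n).round(3))
print(arm.camera_model('wrist'))
E
```

```text
{'t': 0.1, 'q': array([ 2.88097259e-01,  3.59340720e-01,  1.11385869e-02, -3.17459068e-04,
       -1.22410405e+00, -2.88078520e-01]), 'qd': array([-0.00018395, -0.00246577,  0.00339993,  0.00067254, -0.00105195,
       -0.00043987]), 'joint_efforts': array([-1.42273191e-03, -5.84165347e+01,  2.93752134e+01,  7.01551259e+00,
        1.01412315e-02, -6.66964229e-05]), 'eef_pos': array([ 6.74564940e-01, -2.75736432e-05,  2.33693122e-01]), 'ee_rot': array([ 3.14006022e+00, -1.42859717e-04, -1.57088557e+00]), 'force': array([-0.79415616, -0.72848628,  0.53404172]), 'moment': array([-0.00256756, -0.01845689, -0.04482729]), 'gripper_force': 0.0, 'width': 0.08762141481623792}
[[ 0.831  0.416 -0.368  0.759]
 [ 0.556 -0.628  0.545 -0.487]
 [-0.004 -0.658 -0.753  0.768]
 [ 0.     0.     0.     1.   ]]
[[ 0.947 -0.212  0.243  0.239]
 [-0.322 -0.639  0.699 -0.62 ]
 [ 0.007 -0.74  -0.673  0.689]
 [ 0.     0.     0.     1.   ]]
{'mtx': array([[298.77492101,   0.        , 254.28844816],
       [  0.        , 298.77492101, 192.69824361],
       [  0.        ,   0.        ,   1.        ]]), 'k1': -0.07759701598327444, 'mount': array([[-4.22819587e-05, -9.56316702e-01, -2.92332624e-01,
         7.84976935e-02],
       [ 9.99999887e-01, -1.78901281e-04,  4.40608809e-04,
         8.76191757e-04],
       [-4.73660244e-04, -2.92332572e-01,  9.56316602e-01,
        -1.50303681e-01],
       [ 0.00000000e+00,  0.00000000e+00,  0.00000000e+00,
         1.00000000e+00]])}
```

View pics/scene0.png

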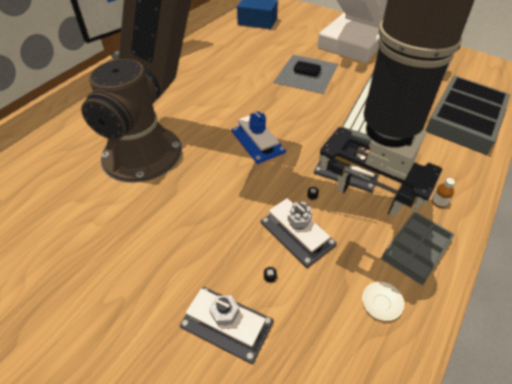

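View pics/wrist0.png

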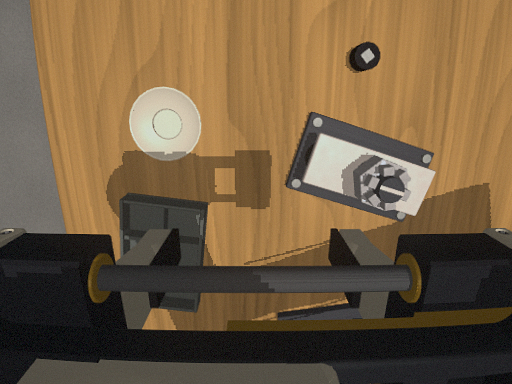

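Scene: plain hex nut clamp at (225,315), castle nut clamp at (300,215), blue decoy at (258,125), and a third clamp partly hidden under the gripper at (345,175). Wrist view: castle nut at (388,187) with the scribed line visible; need a closer look to see whether it is pinned.

```bash
python3 - <<'E'
from h import *
w=cv2.imread('pics/wrist0.png');s=cv2.imread('pics/scene0.png');d=cv2.imread('pics/side0.png')
f=lambda i,x,y,W,H:cv2.resize(i[y:y+H,x:x+W],(400,300),interpolation=cv2.INTER_CUBIC)
cv2.imwrite('pics/c1.png',np.vstack([np.hstack([f(w,328,142,120,90),f(s,255,185,80,60)]),np.hstack([f(s,310,140,80,60),cv2.resize(d,(400,300))])]))
z=np.load('pics/wrist0.npz');st=dict(eef_pos=z['p'],ee_rot=z['r'])
print(at_z('wrist',(388,187),.1,st),at_z('scene',(300,208),.1),at_z('scene',(223,303),.09))
E
```

```text
[0.53894429 0.00238053 0.1       ] [0.53736108 0.00472892 0.1       ] [ 0.52738952 -0.27088828  0.09      ]
```

View pics/c1.png

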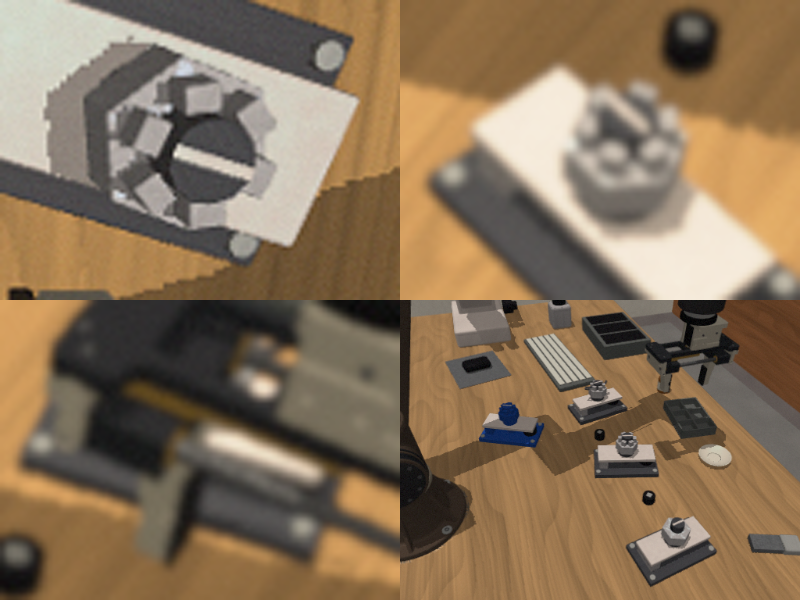

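The middle clamp (wrist crop nut, scene 300,208) is the unpinned castle nut: its line points at a tooth, with no pin. Both cameras agree on (0.538, 0.003). I'm moving over it for a closer look.

move_arm --rows "0 0 0 0 0.046 0.01 0.0876;0 0 0 0 0.045 0.01 0.0876;0 0 0 -0.002 0.045 0.01 0.0876;0 0 0 0 0 0 0.0876;0 0 0 0 0 0 0.0876"

```text
t: 0.78
eef_pos: [0.5396, 0.0022, 0.2052]
ee_rot: [-3.14, 0.0, -1.57]
force: [1.2, 0.2, -0.6]
width: 0.0873
gripper_force: 0.0
```

```bash
python3 - <<'E'
from h import *
im,d,s=shot('wrist','w1');print(s['eef_pos'],s['ee_rot'])
from scipy.ndimage import zoom
c=cv2.resize(im[130:280,154:354],(800,600),interpolation=cv2.INTER_CUBIC);cv2.imwrite('pics/c2.png',c)
E
```

```text
[0.53958756 0.00215049 0.20515344] [-3.14038972e+00  1.27295927e-04 -1.57028628e+00]
```

View pics/c2.png

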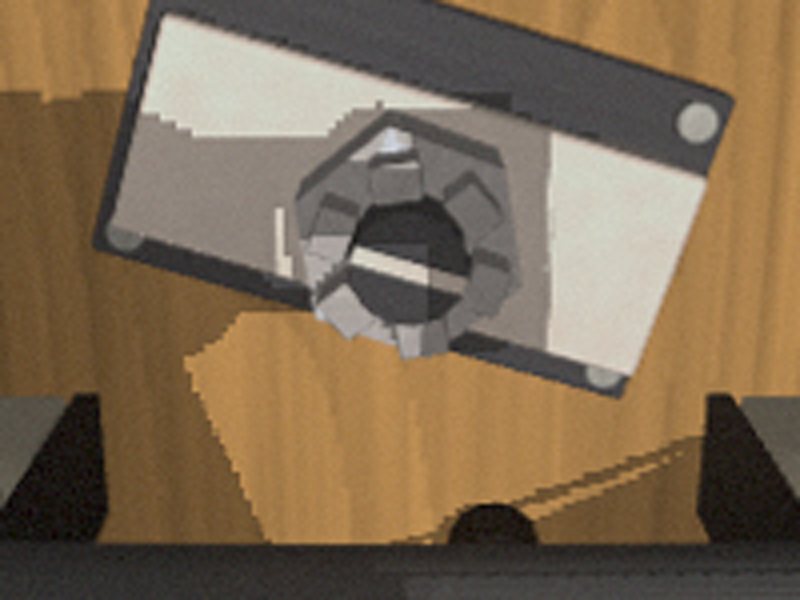

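The crop shows the stud top centred at crop (408,260), i.e. pixel (256,195), and the pale line from (352,255) to (462,285). The teeth are offset from the line. Next I'll use depth to fit the nut's angle.

```bash
python3 - <<'E'
from h import *
z=np.load('pics/w1.npz');st=dict(eef_pos=z['p'],ee_rot=z['r']);im,d=z['im'],z['d']
f=lambda x,y:(154+x/4-.375,130+y/4-.375)
c=at_z('wrist',f(408,260),.105,st);print('stud',c)
ang=lambda a,b,h:np.degrees(np.arctan2(*(at_z('wrist',f(*b),h,st)-at_z('wrist',f(*a),h,st))[[1,0]]))
print('line',ang((352,255),(462,285),.105),'strap',ang((165,15),(705,175),.048), ang((550,135),(705,175),.048))
T=wfc('wrist',st);m=arm.camera_model('wrist')
v,u=np.mgrid[150:230,215:300];uv=np.stack([u.ravel(),v.ravel()],1).astype(float)
n=cv2.undistortPoints(uv[:,None],np.array(m['mtx']),np.array([m['k1'],0,0,0.]))[:,0]
D=d[150:230,215:300].ravel();P=np.c_[n*D[:,None],D]@T[:3,:3].T+T[:3,3]
near=np.hypot(*(P-c)[:,:2].T)<.035
h,e=np.histogram(P[near,2],np.arange(.04,.112,.002));print(dict(zip(e.round(3),h)))
for lo,hi,r0,r1 in((.097,.1025,.0135,.025),(.083,.089,.02,.03)):
    for cc in (c,):
        Q=P[(P[:,2]>lo)&(P[:,2]<hi)]-cc; r=np.hypot(Q[:,0],Q[:,1]);Q=Q[(r>r0)&(r<r1)]
        M=np.exp(6j*np.arctan2(Q[:,1],Q[:,0])).mean();print(lo,len(Q),'mean',Q.mean(0),'phase deg mod60',np.degrees(np.angle(M))/6,abs(M))
# rectified, z=.1 plane, 0.1mm/px, x right, y up, centred c
S=300;g=np.mgrid[0:2*S:1,0:2*S:1];W=np.stack([c[0]+(g[1]-S)*1e-4,c[1]-(g[0]-S)*1e-4,np.full_like(g[0],0)+.1],-1).reshape(-1,3)
q=(W-T[:3,3])@T[:3,:3];pix=cv2.projectPoints(q,np.zeros(3),np.zeros(3),np.array(m['mtx']),np.array([m['k1'],0,0,0.]))[0].reshape(2*S,2*S,2).astype(np.float32)
cv2.imwrite('pics/r1.png',cv2.remap(im,pix[...,0],pix[...,1],cv2.INTER_CUBIC))
E
```

```text
stud [0.53754321 0.0019956  0.105     ]
line 164.05624159487593 strap 163.47316758196544 165.66748536740621
{np.float64(0.04): np.int64(4), np.float64(0.042): np.int64(11), np.float64(0.044): np.int64(15), np.float64(0.046): np.int64(432), np.float64(0.048): np.int64(453), np.float64(0.05): np.int64(2), np.float64(0.052): np.int64(0), np.float64(0.054): np.int64(0), np.float64(0.056): np.int64(0), np.float64(0.058): np.int64(0), np.float64(0.06): np.int64(3), np.float64(0.062): np.int64(14), np.float64(0.064): np.int64(17), np.float64(0.066): np.int64(16), np.float64(0.068): np.int64(24), np.float64(0.07): np.int64(18), np.float64(0.072): np.int64(16), np.float64(0.074): np.int64(18), np.float64(0.076): np.int64(23), np.float64(0.078): np.int64(21), np.float64(0.08): np.int64(19), np.float64(0.082): np.int64(22), np.float64(0.084): np.int64(327), np.float64(0.086): np.int64(403), np.float64(0.088): np.int64(29), np.float64(0.09): np.int64(42), np.float64(0.092): np.int64(39), np.float64(0.094): np.int64(43), np.float64(0.096): np.int64(54), np.float64(0.098): np.int64(373), np.float64(0.1): np.int64(383), np.float64(0.102): np.int64(59), np.float64(0.104): np.int64(556), np.float64(0.106): np.int64(81), np.float64(0.108): np.int64(0)}
0.097 726 mean [-0.00052665  0.00088493 -0.0050759 ] phase deg mod60 -20.717452551019324 0.45716164287836
0.083 573 mean [-0.00071909 -0.00411926 -0.018941  ] phase deg mod60 -17.100765303685527 0.03365142875969421
```

View pics/r1.png

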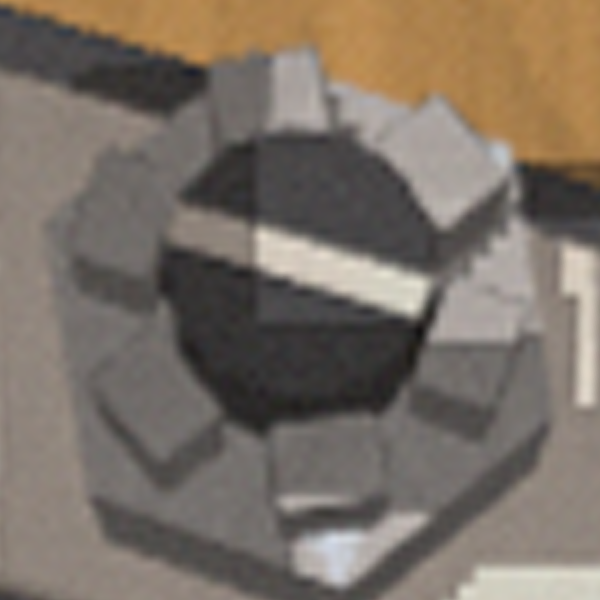

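The rectified view shows teeth at (325,460), (155,395), (120,225), (270,100) and (445,160). The crown centre is near (300,280), i.e. (0.5375, 0.0035) to (0.5375, 0.004). Flat normals lie at about +9.5° mod 60 and the hole at 164.3° (−15.7° mod 60), so the nut starts near 0.6 rad and needs about 25° clockwise. I'll align to 9.5° and descend.

move_arm --rows "0 0 -4.75 -0.0015 0.002 0 0.0876;0 0 -4.75 0 0 0.02 0.0876;0 0 0 0 0 0.03 0.0876;0 0 0 0 0 0.03 0.0876;0 0 0 0 0 0.03 0.0876;0 0 0 0 0 0.02 0.0876;0 0 0 0 0 0.01 0.0876;0 0 0 0 0 0 0.0876"

```text
t: 1.82
eef_pos: [0.5373, 0.0034, 0.064]
ee_rot: [3.14, -0.0, -1.405]
force: [0.7, 0.4, 0.3]
width: 0.0875
gripper_force: 0.0
```

Position and yaw (−1.405, i.e. 9.5° from −90°) are as wanted, with no contact. I'll close on the nut gently first.

move_arm --rows "0 0 0 0 0 0 0.04;0 0 0 0 0 0 0.04;0 0 0 0 0 0 0.04;0 0 0 0 0 0 0.04;0 0 0 0 0 0 0.04;0 0 0 0 0 0 0.04;0 0 0 0 0 0 0.04;0 0 0 0 0 0 0.04" --squeeze 25

```text
t: 2.82
eef_pos: [0.5382, 0.0038, 0.065]
ee_rot: [-3.139, 0.0, -1.405]
force: [5.6, -0.1, -0.9]
width: 0.05
gripper_force: 25.0
```

The width is 50.0 mm, so the pads sit flush on the flats. I'll recentre slightly and turn 25° clockwise.

move_arm --rows "0 0 0 0 -0.001 0 0.04;0 0 4 0 0 0 0.04;0 0 5 0 0 0 0.04;0 0 5 0 0 0 0.04;0 0 5 0 0 0 0.04;0 0 4 0 0 0 0.04;0 0 2.2 0 0 0 0.04;0 0 0 0 0 0 0.04" --squeeze 40

```text
t: 3.82
eef_pos: [0.5384, 0.0038, 0.065]
ee_rot: [-3.141, 0.0, -1.844]
force: [2.0, 0.4, 4.4]
width: 0.0498
gripper_force: 40.0
```

move_arm --rows "0 0 0 0 0 0 0.04;0 0 0 0 0 0 0.04"

```text
t: 4.08
eef_pos: [0.5384, 0.0038, 0.065]
ee_rot: [-3.141, 0.0, -1.844]
force: [1.9, 1.6, 5.0]
width: 0.05
gripper_force: 40.0
```

Yaw is now −15.65°, as intended. Release, rise and check.

move_arm --rows "0 0 0 0 0 0 0.0876;0 0 0 0 0 0 0.0876;0 0 0 0 0 0 0.0876;0 0 0 0 0 0 0.0876;0 0 0 0 0 -0.02 0.0876;0 0 0 0 0 -0.04 0.0876;0 0 0 0 0 -0.05 0.0876;0 0 0 0 0 -0.03 0.0876"

```text
t: 5.08
eef_pos: [0.5385, 0.0037, 0.2071]
ee_rot: [-3.139, 0.001, -1.845]
force: [1.2, 0.6, -1.8]
width: 0.0874
gripper_force: 0.0
```

move_arm --rows "0 0 0 0 0 0 0.0876;0 0 0 0 0 0 0.0876"

```text
t: 5.32
eef_pos: [0.5374, 0.0036, 0.204]
ee_rot: [3.141, -0.0, -1.845]
force: [0.3, -0.1, -0.9]
width: 0.0876
gripper_force: 0.0
```

```bash
python3 - <<'E'
from h import *
im,d,st=shot('wrist','w2');print(st['eef_pos'],st['ee_rot'],st['width'])
c=np.array([.5384,.0038,.1]);T=wfc('wrist',st);m=arm.camera_model('wrist')
S=300;g=np.mgrid[0:2*S:1,0:2*S:1];W=np.stack([c[0]+(g[1]-S)*1e-4,c[1]-(g[0]-S)*1e-4,0*g[0]+.1],-1).reshape(-1,3)
q=(W-T[:3,3])@T[:3,:3];pix=cv2.projectPoints(q,np.zeros(3),np.zeros(3),np.array(m['mtx']),np.array([m['k1'],0,0,0.]))[0].reshape(2*S,2*S,2).astype(np.float32)
cv2.imwrite('pics/r2.png',cv2.remap(im,pix[...,0],pix[...,1],cv2.INTER_CUBIC))
E
```

```text
[0.53740404 0.00359214 0.20395527] [ 3.14074880e+00 -9.29312292e-05 -1.84500522e+00] 0.08758944308483338
```

View pics/r2.png

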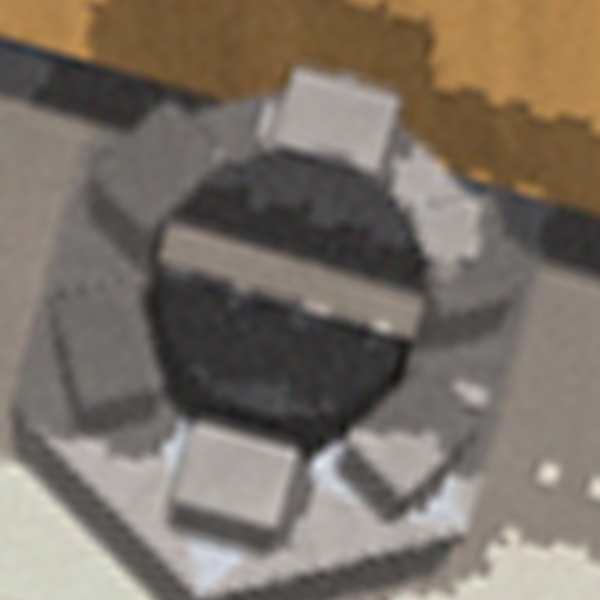

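The line (162,243)–(418,318) runs at −16.3°. The teeth at (337,118) and (240,478) put the slots at −15.1°, so they line up within about 1°, and the gripper is clear.

```bash
python3 -c "
from station import arm
print(arm.job_done())"
```

```text
the job is handed in; nothing more can be done
None
```

I turned the unpinned castle nut (middle clamp) about 25° clockwise, past snug; in the last picture its slots line up with the cotter hole to within about 1°. I let go of it, left the plain nut alone, and handed the job in at about 5.4 s; no verdict came back.

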